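# Latch the red connector into the harness test fixture

## Task

Stand the red connector housing upright on the floor of the test fixture's lane, at its wide open end, then slide it along the lane floor so that it pushes the orange sprung pawl aside, and on until the pawl has snapped shut behind it. Leave the connector standing upright in the closed end, released.

Things in the scene. Friction and masses are not known exactly. Their poses are not given: they have to be found in the camera images.
- red_center (a point): Centre (32 mm above the underside) of the red connector housing: a loose upright block, 50 mm long (x axis), 36 mm wide (y), 64 mm tall (z up), about 0.14 kg, with dark cavities in its top. It stands on the table among black, white and yellow ones of the same shape, 80 mm or more apart (centres). Either way round is right.
- lane_start (a point): Lane floor, mid-width, at the open end of the fixture (grey plate 240 x 116 mm fixed to the table, aluminium walls): set the connector down here, within 15 mm along x. x points along the lane to its closed end, z up. Floor 6 mm above the table; walls, stop and pawl 22 mm above the table: fingers holding the connector higher pass over. Lane 62 mm wide here, 52 mm from 30 mm ahead on.
- lane_home (a point): Lane floor at the closed end, above a black patch, under the middle of a latched connector; 129 mm along x from lane_start, same axes. The end stop's rubber face is 30 mm ahead (5 mm beyond the connector's front). The pawl lets go once the connector's centre is within about 5 mm of here or further; the shut pawl's tip is 43 mm behind, mid-lane.
- pawl (a joint): Orange sprung arm, 55 mm long, hinged at the left (+y) wall 88 mm behind lane_home, its tip slanting into the lane towards the closed end. 0 rad = shut, tip at mid-lane, blocking return. A light spring shuts it: a connector needs about 2 to 4 N to push past it, swinging it 0.25 to 0.6 rad, and it snaps back to 0 behind the connector.
Mind the look-alikes: they are no part of the job. There is more than one size of the part that bears red_center; the job needs the smallest.

How it is judged:
By the outcome, as a careful person would: the job done as asked, in the order asked, and still so for the second after the job is handed in, with the robot touching nothing.
It also fails if it takes over 48 s, if anything falls off the work surface, if the arm or the gripper's body presses on something with over 40 N, if the wrist force passes 120 N, or if a joint passes its speed limit or range.

## Robot

A 6-joint arm with a two-finger parallel gripper is mounted at the origin on the work surface. World frame = base frame: x ahead of the robot, y to its left, z up, the work surface at z = 0. Lengths are in m, angles in rad, forces in N, time in s.
With the tool pointing down it reaches from about 0.25 to 0.725 m from the base axis. Payload 4 kg.
Tool frame: the origin (TCP) lies at the very end of the fingers, on their centre line; the grasp point (between the pads) lies pinch_z behind it (pinch_z is the distance from the TCP to the grasp point, in m); z points along the fingers, y is the line along which they close (so a half turn about z gives the same grasp; the last joint's range is limited). The gripper opens to 85 mm and grips with 20 to 120 N. Pads are 22 mm wide; open, the fingers measure 114 mm over their backs; the gripper's body (76 mm by 85 mm) begins 54 mm behind the grasp point. The pads swing forward as they close: fully open they stand 13 mm farther back than shut.
Start: joints at [1.307, 0.241, 0.005, 1.335, 0, 1.571], TCP at [0.13, 0.483, 0.231] pointing down, gripper open.
Joint ranges: [-2.72, 2.72], [-1.05, 1.87], [-1.09, 1.28], [-1.99, 2.15], [-1.42, 1.44], [-3.14, 3.14]. Speed limits (rad/s): [2.79, 2.79, 3.14, 3.14, 3.14, 3.14].

## Interface

Orientations are given as a unit quaternion [x, y, z, w].
In Python, from station import get_obs, capture, finish_job, pinch_z gives the robot as it stands.
- The arm moves only by the tool send_rows, never from a script. Its argument "series" is a list of rows, each a list of 7 numbers: the turn, a rotation vector about the tool's x, y, z each as a share of 0.12 rad, from -1 to 1, then the shift along the tool's x, y, z each as a share of 100 mm, from -1 to 1, then the gripper command: -1 is fully open, 1 is shut, values between are in proportion. In form: [[wx, wy, wz, x, y, z, grip], ...]. A call has 1 to 12 rows; each row shifts and turns the commanded pose from where the row before left it, along the tool's axes as they then stand; what a row does not reach is not made up. A row lasts 1/10 s, in which the tool goes at most 50 mm and 8.59 degrees, less where a joint would pass 70% of its speed; a pose out of reach is approached as far as the arm can. A call with a number of a shift or a turn outside -1 to 1 is refused whole. A call with a gripper value outside its range is refused whole. The fingers move at their own pace and stop on an object; "newtons" is the grip in N (left out, the last holds). Time passes only in rows, so rows that do not move let the fingers close. It gives the time, the measured TCP pose, the force, the opening and the grip force at its end, in the units of the state.
- get_obs(): the state, without advancing time (a new reading comes with each control period).
- capture(name): name is "scene" or "top" or "wrist"; returns a dict with "color" (480x640x3 uint8, red, green, blue), "range_z" (480x640 float32, m along the optical axis (not along the pixel's ray), 0 where there is no reading), "K" (3x3 intrinsics, pixels), "camera_from_world" (4x4, takes a point from world to camera coordinates); the wrist camera has in their place "T_tool_cam" (4x4, takes a point from camera to tool coordinates, whose origin is the TCP and whose axes are the flange's). Camera axes: x right, y up, looking along -z (the intrinsics and any distortion apply to the point x, -y, -z); pixel columns grow to the right and rows downward; lengths in m; the calibration is good to about 2 mm. A picture is of the moment at which its call begins: read the wrist's pose just before it.
- finish_job(): hands the job in; it is judged then, once.
The state is a dict: "time_s": time; "joints": joint angles; "qd": joint speeds; "joint_torque": joint torques, N m; "ee_pos": TCP position; "eef_rot": TCP orientation; "contact_force": force on the tool from outside, world axes, zero at the start; "moment": the same for the moment, N m; "finger_gap": opening from 0.0 (shut) to 1.0 (fully open); "grasp_force": force on a finger pad.
Only numpy, scipy, OpenCV 4.12 (cv2) and the standard library are available. Lean on these libraries where they do the work, as an engineer would, in place of code of your own. Each camera call takes 0.05 s, during which the arm holds its last target. There are 200 camera calls.

## Working session

There is one attempt and no reset: what is moved stays moved. The work goes in short steps, Python scripts to look and compute and a tool call to move; the robot and the scene stay as the last step left them, time stands still between calls to the robot, and variables do not carry over. Pictures are saved under pics/ and viewed, at most 10 in all, crops included, and the job is handed in when it is done.

Besides the shell and the picture viewer there is one more tool, called after "Call:" in YAML: its name, and indented under it one key for each argument. send_rows: Moves the arm, as the interface text tells. Its arguments: {"type":"object","properties":{"series":{"type":"array"},"newtons":{"type":"number"}},"required":["series"]}

```bash
mkdir -p pics; cat > h.py <<'E'
import numpy as np, cv2
from station import get_obs, capture, finish_job, pinch_z
from scipy.spatial.transform import Rotation as R
def cam(name):
    o=get_obs(); c=capture(name)
    if 'camera_from_world' in c: T=np.linalg.inv(c['camera_from_world'])
    else:
        W=np.eye(4); W[:3,:3]=R.from_quat(o['eef_rot']).as_matrix(); W[:3,3]=o['ee_pos']; T=W@c['T_tool_cam']
    return c,T
def pts(c,T):
    d=c['range_z']; K=c['K']; v,u=np.mgrid[:480,:640]
    P=np.stack([(u-K[0,2])/K[0,0]*d,-(v-K[1,2])/K[1,1]*d,-d],-1)
    return P@T[:3,:3].T+T[:3,3]
def ray(c,T,u,v,z):
    K=c['K']; r=T[:3,:3]@np.array([(u-K[0,2])/K[0,0],-(v-K[1,2])/K[1,1],-1]); o=T[:3,3]
    return o+r*(z-o[2])/r[2]
def save(n,im): cv2.imwrite('pics/'+n,im[...,::-1])
E
python3 - <<'E'
from h import *
print(get_obs(),pinch_z)
for n in('top','scene'):
    c,T=cam(n); save(n+'.png',c['color']); print(n,T[:3,3],c['K'].tolist(),[k for k in c])
E
```

```text
{'time_s': 0.0, 'joints': array([ 1.30698170e+00,  2.41446102e-01,  3.71719013e-03,  1.33518865e+00,
       -1.13025257e-05,  1.57082849e+00]), 'qd': array([ 0.00047423,  0.00205558,  0.00050972, -0.00198383,  0.00127338,
       -0.0023221 ]), 'joint_torque': array([-2.35372599e-04, -3.72320223e+01,  2.52407384e+01,  1.69824570e-02,
       -2.34033831e-05, -4.58234965e-06]), 'ee_pos': array([0.13022115, 0.48209046, 0.23039373]), 'eef_rot': array([ 1.31540985e-01,  9.91310166e-01, -1.05214990e-03, -1.33878860e-04]), 'contact_force': array([-0.49173979,  0.16733768, -0.75270324]), 'moment': array([-0.01007791, -0.00423633, -0.01428862]), 'grasp_force': 0.0, 'finger_gap': 1.0015579583131824} 0.0187
top [0.4481205  0.07074657 1.03880343] [[547.419985799673, 0.0, 320.45547573496964], [0.0, 547.419985799673, 231.45543776632636], [0.0, 0.0, 1.0]] ['color', 'range_z', 'K', 'camera_from_world']
scene [1.07358107 0.39699605 0.86991849] [[551.8257540210433, 0.0, 326.54063057432757], [0.0, 551.8257540210433, 241.5687301499595], [0.0, 0.0, 1.0]] ['color', 'range_z', 'K', 'camera_from_world']
```

View pics/top.png

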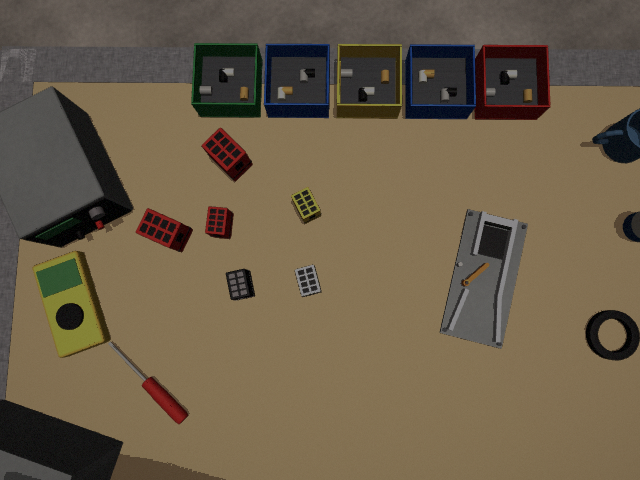

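View pics/scene.png

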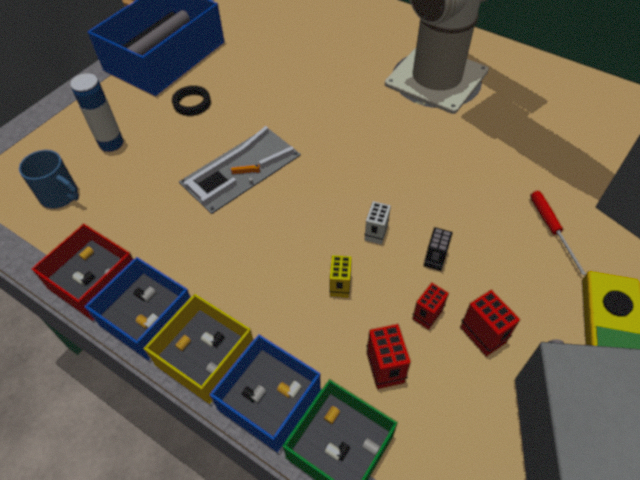

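The look-alikes in the top view:
- Red blocks: large at (227,153), large at (164,229) and small at (219,222).
- Other red things: screwdriver handle (165,400) and red bin (515,80).
- Other small blocks: yellow (306,205), black (239,284) and white (307,280).

The smallest red block, at (219,222), is the one I want. The fixture is at (484,280), with its open end at the bottom, its black patch at (494,240) and its pawl at (474,274).

```bash
cat > m.py <<'E'
from h import *
def rect(mask_pts):
    (cx,cy),(w,h),a=cv2.minAreaRect((mask_pts*1000).astype(np.float32)); b=cv2.boxPoints(((cx,cy),(w,h),a))
    e=max((b[1]-b[0],b[2]-b[1]),key=np.linalg.norm)
    return np.round([cx,cy],1),np.round([max(w,h),min(w,h)],1),round(np.degrees(np.arctan2(e[1],e[0]))%180,1)
c,T=cam('top'); P=pts(c,T); hsv=cv2.cvtColor(c['color'],cv2.COLOR_RGB2HSV)
H,S,V=[hsv[...,i].astype(int) for i in range(3)]
Z=P[...,2]
red=((H<8)|(H>172))&(S>130)&(V>50)
n,l,st,ce=cv2.connectedComponentsWithStats(cv2.morphologyEx(red.astype(np.uint8),cv2.MORPH_CLOSE,np.ones((5,5))))
for i in range(1,n):
    if st[i,4]>150:
        m=l==i; zt=np.percentile(Z[m],80); t=m&(abs(Z-zt)<.006)
        print('red',ce[i].round(),st[i,4],'ztop',zt.round(4),rect(P[t][:,:2]))
roi=np.zeros((480,640),bool); roi[200:355,430:535]=1
grey=(S<60)&roi
n,l,st,ce=cv2.connectedComponentsWithStats(grey.astype(np.uint8)); i=1+np.argmax(st[1:,4])
plate=cv2.morphologyEx((l==i).astype(np.uint8),cv2.MORPH_CLOSE,np.ones((7,7)))>0
vu=np.argwhere(plate); W=np.array([ray(c,T,u,v,.006)[:2] for v,u in vu]); print('plate',rect(W))
bl=(V<60)&roi&(S<90); bl[262:]=0
vu=np.argwhere(bl); W=np.array([ray(c,T,u,v,.006)[:2] for v,u in vu]);
if len(W): print('patch',len(W),rect(W))
print('depth table',np.median(Z[400:440,300:400]),'plate',np.median(Z[plate]))
a=cv2.resize(c['color'][195:355,430:535],None,fx=4.5,fy=3.7,interpolation=2)[:590]
a=cv2.resize(c['color'][195:355,430:535],None,fx=3.7,fy=3.7,interpolation=2)
b=cv2.resize(c['color'][120:260,130:260],None,fx=3,fy=3,interpolation=2); b=np.vstack([b,np.zeros((592-420,390,3),np.uint8)])
save('crop.png',np.hstack([a,b]))
E
python3 m.py
```

```text
red [515.  75.] 514 ztop 0.071 (array([ 870.8, -259.3]), array([121. , 120.9]), np.float32(90.5))
red [223. 149.] 988 ztop 0.0893 (array([720.2, 273.5]), array([68.8, 48.8]), np.float32(45.6))
red [216. 220.] 535 ztop 0.0656 (array([594.2, 285.9]), array([49.6, 36.8]), np.float32(175.7))
red [158. 228.] 781 ztop 0.0892 (array([576.1, 383.3]), array([69., 49.]), np.float32(66.9))
red [164. 400.] 763 ztop 0.0259 (array([269.1, 376. ]), array([98.5, 23.4]), np.float32(47.3))
plate (array([ 503.2, -209.7]), array([242.3, 116.4]), np.float32(166.7))
patch 1084 (array([ 569.7, -223.8]), array([113.4, 100.7]), np.float32(76.8))
depth table 6.245299634421997e-05 plate 0.006561854598153394
```

View pics/crop.png

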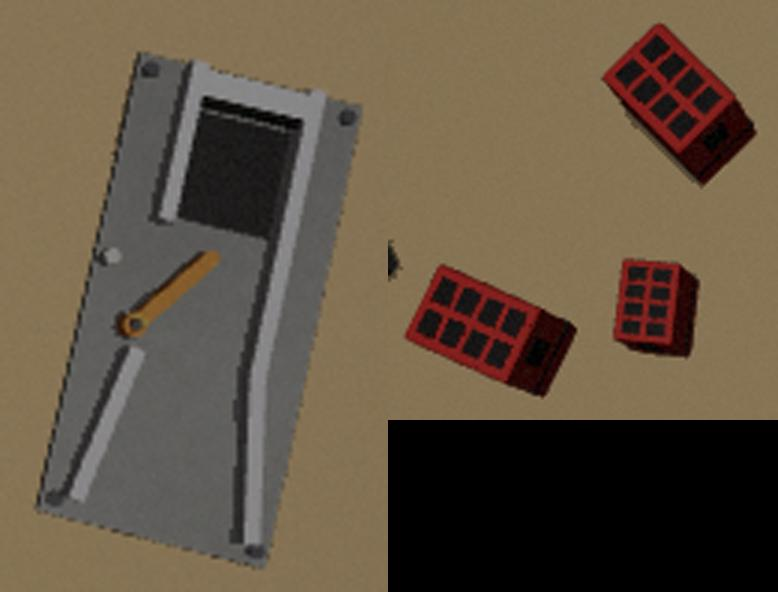

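```bash
python3 - <<'E'
from h import *
c,T=cam('top')
def q(x,y,z=.022): return ray(c,T,430+x/3.7-.5,195+y/3.7-.5,z)[:2]*1000
a=np.radians(-13.3); ex=np.array([np.cos(a),np.sin(a)]); ey=np.array([-ex[1],ex[0]]); pc=np.array([503.2,-209.7])
for n,p in dict(Lw1=(203,97),Lw2=(177,220),Rw1=(303,123),Rw2=(287,205),Rw3=(252,370),Rwend=(245,543),Lwend=(85,500),Lw_taperend=(144,350),hinge=(133,325),tip=(215,256),stopL=(203,97),stopR=(303,122)).items():
    w=q(*p); print(n,w.round(1),'lane', np.round([(w-pc)@ex,(w-pc)@ey],1))
for p in((180,215),(265,238)):
    w=q(*p,.006); print('patch near edge',np.round([(w-pc)@ex,(w-pc)@ey],1))
# red close
E
```

```text
Lw1 [ 606.3 -208.2] lane [100.   25.1]
Lw2 [ 543.8 -194. ] lane [35.9 24.6]
Rw1 [ 593.8 -257.9] lane [ 99.2 -26. ]
Rw2 [ 552.2 -248.8] lane [ 56.7 -26.8]
Rw3 [ 469.9 -229.4] lane [-27.9 -26.9]
Rwend [ 385.6 -224. ] lane [-111.2  -41. ]
Lwend [ 404.9 -146.3] lane [-110.3   39. ]
Lw_taperend [ 478.8 -176.5] lane [-31.4  26.7]
hinge [ 491.1 -171.2] lane [-20.6  34.6]
tip [ 526.1 -212.5] lane [22.9  2.6]
stopL [ 606.3 -208.2] lane [100.   25.1]
stopR [ 594.3 -257.9] lane [ 99.7 -25.9]
patch near edge [41.2 20. ]
patch near edge [ 40.3 -24. ]
```

Call:
send_rows:
  series:
    - [0,0,-0.785,0,0,0,-0.4]
    - [0,0,-0.785,0,0,0,-0.4]
    - [0,0,0,-0.44,-0.148,0,-0.4]
    - [0,0,0,-0.44,-0.148,0,-0.4]
    - [0,0,0,-0.44,-0.148,0,-0.4]
    - [0,0,0,-0.44,-0.148,0,-0.4]
    - [0,0,0,-0.44,-0.148,0,-0.4]
    - [0,0,0,-0.44,-0.148,0,-0.4]
    - [0,0,0,-0.44,-0.148,0,-0.4]
    - [0,0,0,-0.44,-0.148,0,-0.4]
    - [0,0,0,-0.37,-0.13,0.3,-0.4]
    - [0,0,0,0,0,0,-0.4]
  newtons: 40

```text
time_s: 1.4
ee_pos: [0.5108, 0.3185, 0.1962]
eef_rot: [0.041, 0.999, -0.002, -0.002]
contact_force: [-0.3, -1.0, -0.9]
finger_gap: 0.697
grasp_force: 0.0
```

```bash
cat >> h.py <<'E'
def go(x,y,z,yawx=None):
    """print shares in tool axes to world mm target; yawx: wanted yaw of tool x, deg"""
    o=get_obs(); M=R.from_quat(o['eef_rot']).as_matrix(); d=np.array([x,y,z])-o['ee_pos']*1000
    yw=np.degrees(np.arctan2(M[1,0],M[0,0]))
    print('t',round(o['time_s'],2),'pos',(o['ee_pos']*1000).round(1),'yawx',yw.round(2),'tilt',M[:,2].round(3),'gap',round(o['finger_gap']*85,1),'F',o['contact_force'].round(1))
    if yawx is not None:
        dy=(yawx-yw+180)%360-180; print('turn share wz',(-np.radians(dy)/.12).round(2)); M=R.from_euler('z',dy,degrees=True).as_matrix()@M
    print('shift shares (after turn)',(M.T@d/100).round(3))
E
python3 - <<'E'
from h import *
from m import rect
c,T=cam('wrist'); P=pts(c,T); hsv=cv2.cvtColor(c['color'],cv2.COLOR_RGB2HSV)
H,S,V=[hsv[...,i].astype(int) for i in range(3)]
red=(((H<8)|(H>172))&(S>130)&(V>40)).astype(np.uint8)
n,l,st,ce=cv2.connectedComponentsWithStats(cv2.morphologyEx(red,cv2.MORPH_CLOSE,np.ones((15,15))))
for i in range(1,n):
    if st[i,4]>800:
        m=l==i; t=m&(abs(P[...,2]-.065)<.008); 
        if t.sum()>300: print(ce[i].round(),t.sum(),np.median(P[t][:,2]),rect(P[t][:,:2]))
save('w1.png',c['color']); go(594,286,28,175.7)
E
```

```text
red [514.  75.] 523 ztop 0.071 (array([ 870.8, -258.6]), array([121.1, 120.9]), np.float32(0.2))
red [223. 149.] 993 ztop 0.0895 (array([720.2, 273.5]), array([69.2, 48.6]), np.float32(45.8))
red [216. 220.] 539 ztop 0.0657 (array([594.1, 285.7]), array([49.7, 35.8]), np.float32(175.4))
red [163. 221.] 375 ztop 0.0893 (array([583.8, 380.1]), array([68.3, 33.7]), np.float32(64.5))
plate (array([ 503.2, -209.7]), array([242.3, 116.4]), np.float32(166.7))
patch 1067 (array([ 570.5, -223.8]), array([112.8,  99. ]), np.float32(76.7))
depth table -9.19534321697224e-06 plate 0.0065808877363859875
[408. 295.] 937 0.06517899843744085 (array([555.2, 379.3]), array([80.3, 37.5]), np.float32(101.1))
[284. 325.] 3000 0.06376739481969457 (array([592.6, 285.6]), array([50.5, 35.3]), np.float32(175.5))
t 1.5 pos [508.3 321.1 199.4] yawx 175.56 tilt [-0.003 -0.002 -1.   ] gap 59.3 F [ 0.2 -0.1  0.2]
turn share wz -0.02
shift shares (after turn) [-0.887 -0.283  1.712]
```

View pics/w1.png

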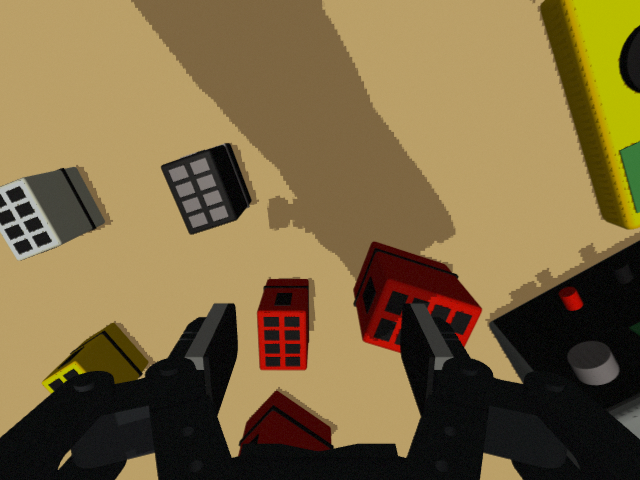

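The wrist view shows the small red block at (283,338), the large red at (418,300) and another large red at (288,430). Both cameras put the small one at (593, 286) mm, with a 50 x 36 mm footprint and its top at 64 mm.

Call:
send_rows:
  series:
    - [0,0,0,-0.29,-0.095,0,-0.4]
    - [0,0,0,-0.29,-0.095,0,-0.4]
    - [0,0,0,-0.3,-0.095,0,-0.4]
    - [0,0,0,0,0,0.2,-0.4]
    - [0,0,0,0,0,0.2,-0.4]
    - [0,0,0,0,0,0,-0.4]

```text
time_s: 2.1
ee_pos: [0.5915, 0.2876, 0.159]
eef_rot: [0.037, 0.999, -0.001, -0.002]
contact_force: [-1.1, 0.3, 0.4]
finger_gap: 0.702
grasp_force: 0.0
```

```bash
python3 - <<'E'
from h import *
for i in range(3): go(593.5,285.7,28,175.6)
E
```

```text
t 2.1 pos [591.5 287.6 159. ] yawx 175.77 tilt [-0.005 -0.002 -1.   ] gap 59.6 F [-1.1  0.3  0.4]
turn share wz 0.02
shift shares (after turn) [-0.027 -0.014  1.31 ]
t 2.1 pos [591.5 287.6 159. ] yawx 175.77 tilt [-0.005 -0.002 -1.   ] gap 59.6 F [-1.1  0.3  0.4]
turn share wz 0.02
shift shares (after turn) [-0.027 -0.014  1.31 ]
t 2.1 pos [591.5 287.6 159. ] yawx 175.77 tilt [-0.005 -0.002 -1.   ] gap 59.6 F [-1.1  0.3  0.4]
turn share wz 0.02
shift shares (after turn) [-0.027 -0.014  1.31 ]
```

Call:
send_rows:
  series:
    - [0,0,0,-0.02,-0.014,0.33,-0.4]
    - [0,0,0,0,0,0.33,-0.4]
    - [0,0,0,0,0,0.33,-0.4]
    - [0,0,0,0,0,0.32,-0.4]
    - [0,0,0,0,0,0,-0.4]
    - [0,0,0,0,0,0,1]
    - [0,0,0,0,0,0,1]
    - [0,0,0,0,0,0,1]
    - [0,0,0,0,0,0,1]
    - [0,0,0,0,0,0,1]
    - [0,0,0,0,0,0,1]
  newtons: 40

```text
time_s: 3.2
ee_pos: [0.5975, 0.287, 0.0334]
eef_rot: [0.038, 0.999, 0.002, 0.002]
contact_force: [-0.8, 0.1, 6.3]
finger_gap: 0.417
grasp_force: 41.2
```

```bash
python3 - <<'E'
from h import *
go(593.5,285.7,150,166.7); print(get_obs()['grasp_force'])
E
```

```text
t 3.2 pos [597.5 287.   33.4] yawx 175.7 tilt [ 0.004  0.003 -1.   ] gap 35.4 F [-0.8  0.1  6.3]
turn share wz 1.31
shift shares (after turn) [ 0.031 -0.018 -1.166]
41.23548924922943
```

Call:
send_rows:
  series:
    - [0,0,0,0,0,-0.2,1]
    - [0,0,0,0,0,-0.35,1]
    - [0,0,0,0,0,-0.35,1]
    - [0,0,0,0,0,-0.2,1]
    - [0,0,0.65,0,0,0,1]
    - [0,0,0.65,0,0,0,1]
    - [0,0,0,0,0,0,1]

```text
time_s: 3.9
ee_pos: [0.5958, 0.2857, 0.141]
eef_rot: [0.115, 0.993, 0.0, 0.0]
contact_force: [-0.2, 0.4, -2.8]
finger_gap: 0.419
grasp_force: 40.4
```

```bash
python3 - <<'E'
from h import *
go(442.7,-196.2,140,166.7); print(get_obs()['grasp_force'])
E
```

```text
t 3.9 pos [595.8 285.7 141. ] yawx 166.75 tilt [ 0.  0. -1.] gap 35.6 F [-0.2  0.4 -2.8]
turn share wz 0.01
shift shares (after turn) [ 0.381 -5.042  0.008]
40.44098675251007
```

Call:
send_rows:
  series:
    - [0,0,0,0.03,-0.2,0,1]
    - [0,0,0,0.03,-0.4,0,1]
    - [0,0,0,0.03,-0.4,0,1]
    - [0,0,0,0.03,-0.4,0,1]
    - [0,0,0,0.03,-0.4,0,1]
    - [0,0,0,0.03,-0.4,0,1]
    - [0,0,0,0.03,-0.4,0,1]
    - [0,0,0,0.03,-0.4,0,1]
    - [0,0,0,0.03,-0.4,0,1]
    - [0,0,0,0.03,-0.4,0,1]
    - [0,0,0,0.03,-0.4,0,1]
    - [0,0,0,0.03,-0.4,0,1]

```text
time_s: 5.1
ee_pos: [0.4545, -0.1551, 0.1406]
eef_rot: [0.114, 0.993, -0.0, 0.0]
contact_force: [0.4, -0.8, -2.1]
finger_gap: 0.414
grasp_force: 40.6
```

```bash
python3 - <<'E'
from h import *
go(442.7,-196.2,140,166.7); print(get_obs()['grasp_force'])
E
```

```text
t 5.1 pos [ 454.5 -155.1  140.6] yawx 166.86 tilt [ 0. -0. -1.] gap 35.2 F [ 0.4 -0.8 -2.1]
turn share wz 0.02
shift shares (after turn) [ 0.021 -0.427  0.006]
40.589720606803894
```

Call:
send_rows:
  series:
    - [0,0,0,0.01,-0.22,0,1]
    - [0,0,0,0.01,-0.2,0,1]
    - [0,0,0,0,0,0,1]
    - [0,0,0,0,0,0,1]

```text
time_s: 5.5
ee_pos: [0.4436, -0.1942, 0.1404]
eef_rot: [0.115, 0.993, 0.0, 0.0]
contact_force: [0.6, 0.6, -1.8]
finger_gap: 0.417
grasp_force: 40.6
```

```bash
python3 - <<'E'
from h import *
from m import rect
go(442.7,-196.2,140,166.7)
c,T=cam('wrist'); P=pts(c,T); hsv=cv2.cvtColor(c['color'],cv2.COLOR_RGB2HSV)
H,S,V=[hsv[...,i].astype(int) for i in range(3)]
red=(((H<8)|(H>172))&(S>130)&(V>30)&(P[...,2]>.1))
print(red.sum(), rect(P[red][:,:2]), np.percentile(P[red][:,2],[2,50,98]).round(3), np.percentile(P[red],[2,98],axis=0).round(3))
save('w2.png',c['color'])
c,T=cam('scene'); save('s2.png',c['color'][60:360,120:520])
E
```

```text
red [514.  75.] 525 ztop 0.0709 (array([ 870.5, -258.5]), array([121.6, 121.1]), np.float32(0.3))
red [223. 149.] 987 ztop 0.0894 (array([720.1, 273.4]), array([68.6, 48.7]), np.float32(45.6))
red [159. 228.] 876 ztop 0.0894 (array([575.5, 383. ]), array([68.8, 48.1]), np.float32(64.6))
red [164. 400.] 771 ztop 0.0255 (array([269., 376.]), array([97.9, 24.5]), np.float32(47.3))
plate (array([ 503. , -210.2]), array([242.3, 117.5]), np.float32(166.7))
patch 1092 (array([ 569.7, -223.8]), array([113.4, 100.7]), np.float32(76.8))
depth table 4.439191430261058e-05 plate 0.006827343169786282
t 5.55 pos [ 443.7 -193.7  140.3] yawx 166.79 tilt [ 0.     0.001 -1.   ] gap 35.0 F [-0.1  0.4 -0.9]
turn share wz 0.01
shift shares (after turn) [ 0.004 -0.027  0.003]
14595 (array([ 418. , -186.6]), array([96.7, 38.9]), np.float32(167.2)) [0.114 0.17  0.172] [[ 0.413 -0.212  0.114]
 [ 0.464 -0.172  0.172]]
```

View pics/w2.png

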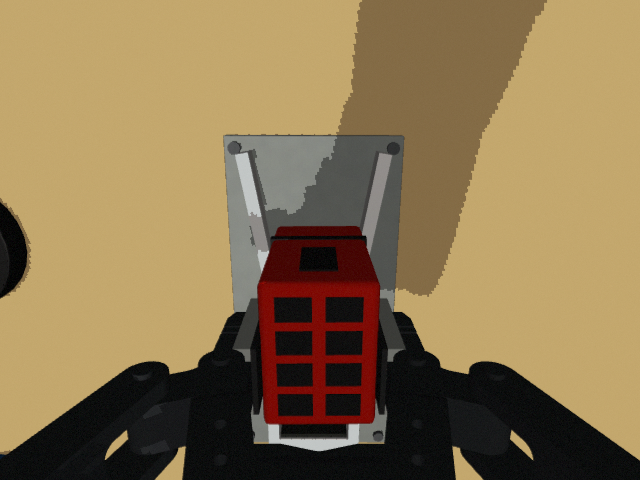

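The block is held squarely. Its top face spans about (258–378, 283–423), and the lane's open end, with walls at (243,155) and (385,155), lies below it.

```bash
python3 - <<'E' | grep -v -e ^red -e ^pl -e ^pat -e ^dep
from h import *
from m import rect
c,T=cam('wrist'); P=pts(c,T); hsv=cv2.cvtColor(c['color'],cv2.COLOR_RGB2HSV)
H,S,V=[hsv[...,i].astype(int) for i in range(3)]
red=(((H<8)|(H>172))&(S>130)&(V>30)&(P[...,2]>.166))
print(rect(P[red][:,:2]),np.median(P[red][:,2]))
red=(((H<8)|(H>172))&(S>130)&(V>30)&(P[...,2]>.09)); print('zmin',P[red][:,2].min())
a=np.radians(-13.3); ex=np.array([np.cos(a),np.sin(a)]); ey=np.array([-ex[1],ex[0]]); h=np.array([568.2,-225.9])
for p in((250,152),(378,155)):
    w=ray(c,T,*p,.022)[:2]*1000-h; print(np.round([w@ex,w@ey],1))
E
```

```text
(array([ 417.9, -187.4]), array([96.5, 36.3]), np.float32(167.4)) 0.170648044964478
zmin 0.10763240407082522
[-180.   -38.6]
[-178.3   39.3]
```

```bash
python3 - <<'E'
from h import *
c,T=cam('wrist'); P=pts(c,T); hsv=cv2.cvtColor(c['color'],cv2.COLOR_RGB2HSV)
H,S,V=[hsv[...,i].astype(int) for i in range(3)]
a=np.radians(-13.3); ex=np.array([np.cos(a),np.sin(a)]); ey=np.array([-ex[1],ex[0]]); h=np.array([568.2,-225.9])
red=(((H<8)|(H>172))&(S>130)&(V>30)&(P[...,2]>.167)).astype(np.uint8)
red=cv2.morphologyEx(red,cv2.MORPH_OPEN,np.ones((5,5)))>0
w=P[red][:,:2]*1000-h; print(np.percentile(w@ex,[1,99]),np.percentile(w@ey,[1,99])); e=get_obs()['ee_pos'][:2]*1000-h; print(e@ex,e@ey)
E
```

```text
[-156.88296549 -108.12215834] [-14.50777848  20.52047455]
-128.35070259542536 3.1162545962943504
```

Call:
send_rows:
  series:
    - [0,0,0,-0.03,-0.03,0,1]
    - [0,0,0,0,0,0.2,1]
    - [0,0,0,0,0,0.3,1]
    - [0,0,0,0,0,0.3,1]
    - [0,0,0,0,0,0.14,1]
    - [0,0,0,0,0,0.02,1]
    - [0,0,0,0,0,0.02,1]
    - [0,0,0,0,0,0,1]
    - [0,0,0,0,0,0,1]

```text
time_s: 6.7
ee_pos: [0.447, -0.1982, 0.0434]
eef_rot: [0.115, 0.993, -0.0, 0.001]
contact_force: [0.2, 0.2, -1.4]
finger_gap: 0.412
grasp_force: 40.5
```

```bash
cat >> h.py <<'E'
def look():
    import m
E
sed -i '/^def look/,$d' h.py
cat >> h.py <<'E'
ha=np.radians(-13.3); ex=np.array([np.cos(ha),np.sin(ha)]); ey=np.array([-ex[1],ex[0]]); home=np.array([568.2,-225.9])
def lane():
    o=get_obs(); e=o['ee_pos'][:2]*1000-home
    print('t',round(o['time_s'],2),'tcp lane',np.round([e@ex,e@ey,o['ee_pos'][2]*1000],1),'F lane',np.round([o['contact_force'][:2]@ex,o['contact_force'][:2]@ey,o['contact_force'][2]],1),'M',o['moment'].round(2),'grip',round(o['grasp_force'],1))
def block(n='wrist'):
    c,T=cam(n); P=pts(c,T); hsv=cv2.cvtColor(c['color'],cv2.COLOR_RGB2HSV); H,S,V=[hsv[...,i].astype(int) for i in range(3)]
    near=np.linalg.norm(P[...,:2]*1000-(home-ex*65),axis=-1)<110
    red=(((H<8)|(H>172))&(S>130)&(V>30)&near&(P[...,2]>.055)).astype(np.uint8)
    red=cv2.morphologyEx(red,cv2.MORPH_OPEN,np.ones((3,3)))>0
    zt=np.percentile(P[red][:,2],70); t=red&(abs(P[...,2]-zt)<.004); w=P[t][:,:2]*1000-home
    print(n,'block top z',round(zt,4),'x',np.percentile(w@ex,[1,99]).round(1),'y',np.percentile(w@ey,[1,99]).round(1)); return c,T
E
python3 - <<'E'
from h import *
lane(); block()
E
```

```text
t 6.7 tcp lane [-124.3   -0.9   43.4] F lane [ 0.1  0.3 -1.4] M [-0.03  0.   -0.04] grip 40.5
wrist block top z 0.074 x [-152.9 -104.2] y [-18.6  16.5]
```

Call:
send_rows:
  series:
    - [0,0,0,0,0,0.02,1]
    - [0,0,0,0,0,0.015,1]
    - [0,0,0,0,0,0,1]
    - [0,0,0,0,0,0,1]

```text
time_s: 7.15
ee_pos: [0.4463, -0.1979, 0.0394]
eef_rot: [0.115, 0.993, -0.0, 0.0]
contact_force: [-1.5, 1.3, 3.9]
finger_gap: 0.414
grasp_force: 41.2
```

```bash
python3 - <<'E'
from h import *
lane(); block()
E
```

```text
t 7.15 tcp lane [-125.1   -0.8   39.4] F lane [-1.8  0.9  3.9] M [ 0.13  0.18 -0.  ] grip 41.2
wrist block top z 0.07 x [-153.6 -104.9] y [-18.5  16.6]
```

The block's top is at 70 mm and it presses 4 N down, so it is standing on the lane floor at the start. I'll release it briefly so it settles, re-grip and slide.

Call:
send_rows:
  series:
    - [0,0,0,0,0,0,0]
    - [0,0,0,0,0,0,0]
    - [0,0,0,0,0,0,0]
    - [0,0,0,0,0,0,1]
    - [0,0,0,0,0,0,1]
    - [0,0,0,0,0,0,1]
    - [0,0,0,-0.1,0,0,1]
    - [0,0,0,-0.1,0,0,1]
    - [0,0,0,-0.1,0,0,1]
    - [0,0,0,0,0,0,1]
  newtons: 40

```text
time_s: 8.2
ee_pos: [0.4767, -0.2055, 0.0387]
eef_rot: [0.115, 0.993, -0.001, 0.001]
contact_force: [0.1, -1.2, 0.9]
finger_gap: 0.413
grasp_force: 40.9
```

```bash
python3 - <<'E'
from h import *
lane(); block()
E
```

```text
t 8.2 tcp lane [-93.7  -1.2  38.7] F lane [ 0.4 -1.2  0.9] M [-0.39 -0.3  -0.02] grip 40.9
wrist block top z 0.07 x [-122.   -72.9] y [-18.8  16.2]
```

Call:
send_rows:
  series:
    - [0,0,0,-0.1,0.01,0,1]
    - [0,0,0,-0.1,0,0,1]
    - [0,0,0,-0.1,0,0,1]
    - [0,0,0,-0.1,0,0,1]
    - [0,0,0,-0.1,0,0,1]
    - [0,0,0,-0.1,0,0,1]
    - [0,0,0,0,0,0,1]

```text
time_s: 8.95
ee_pos: [0.5359, -0.2182, 0.0388]
eef_rot: [0.115, 0.993, -0.0, 0.001]
contact_force: [0.6, -3.0, -2.0]
finger_gap: 0.418
grasp_force: 40.4
```

```bash
python3 - <<'E'
from h import *
lane(); block()
E
```

```text
t 8.95 tcp lane [-33.3   0.   38.8] F lane [ 1.3 -2.8 -2. ] M [-0.63 -0.18 -0.02] grip 40.4
wrist block top z 0.0701 x [-61.6 -12.7] y [-17.7  17.4]
```

Call:
send_rows:
  series:
    - [0,0,0,-0.1,0,0.005,1]
    - [0,0,0,-0.1,0,0,1]
    - [0,0,0,-0.1,0,0,1]
    - [0,0,0,-0.05,0,0,1]
    - [0,0,0,-0.03,0,0,1]
    - [0,0,0,0,0,0,1]
    - [0,0,0,0,0,0,1]

```text
time_s: 9.7
ee_pos: [0.5709, -0.2256, 0.0387]
eef_rot: [0.115, 0.993, 0.0, 0.0]
contact_force: [-3.0, 0.8, 6.1]
finger_gap: 0.416
grasp_force: 41.3
```

```bash
python3 - <<'E'
from h import *
lane(); block()
c,T=cam('top')
save('t3.png',cv2.resize(c['color'][195:355,430:535],None,fx=3.7,fy=3.7,interpolation=2))
c,T=cam('scene'); save('s3.png',cv2.resize(c['color'][90:240,150:330],None,fx=4,fy=4,interpolation=2))
E
```

```text
t 9.7 tcp lane [ 2.6  1.  38.7] F lane [-3.1  0.1  6.1] M [ 0.12  0.46 -0.01] grip 41.3
wrist block top z 0.0701 x [-25.7  23. ] y [-16.8  18.3]
```

View pics/s3.png

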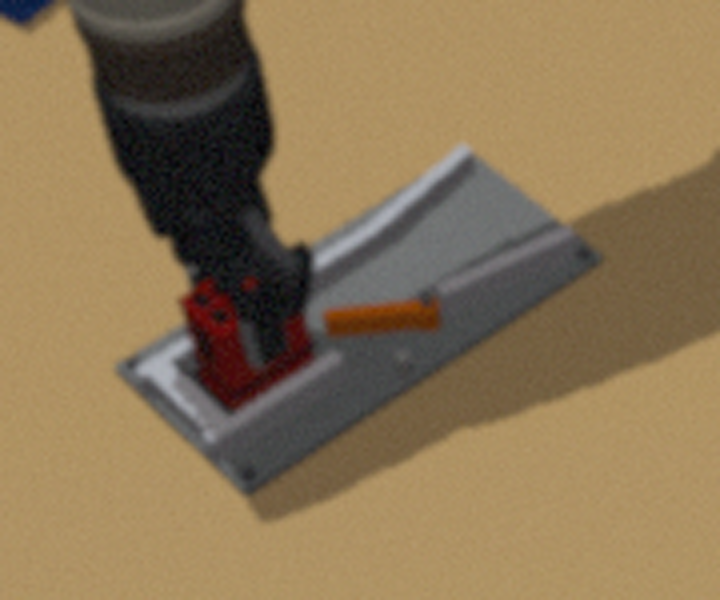

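The block sits in the closed end at crop (250,340), and the pawl's tip is at (330,320). I'll measure the tip to see whether the pawl has shut.

```bash
cat >> h.py <<'E'
def pawl(n):
    c,T=cam(n); hsv=cv2.cvtColor(c['color'],cv2.COLOR_RGB2HSV); H,S,V=[hsv[...,i].astype(int) for i in range(3)]
    P=pts(c,T); m=(H>8)&(H<20)&(S>150)&(V>60)&(np.linalg.norm(P[...,:2]*1000-(home-ex*65),axis=-1)<60)&(P[...,2]>.012)
    vu=np.argwhere(m); w=np.array([ray(c,T,u,v,.022)[:2] for v,u in vu])*1000-home; w=np.stack([w@ex,w@ey],1)
    (cx,cy),(a,b),_=r=cv2.minAreaRect(w.astype(np.float32)); B=cv2.boxPoints(r); e=max((B[1]-B[0],B[2]-B[1]),key=np.linalg.norm)
    print(n,'pawl n',len(w),'centre',round(cx,1),round(cy,1),'size',round(a,1),round(b,1),'dir deg',np.degrees(np.arctan2(e[1],e[0])).round(1)%180,'xmax',w[:,0].max().round(1),'ymin',w[:,1].min().round(1)); return c
E
python3 - <<'E'
from h import *
for n in('wrist','top','scene'):
    try: pawl(n)
    except Exception as e: print(n,e)
E
```

```text
wrist pawl n 4014 centre -69.2 17.8 size 12.5 60.7 dir deg 142.0 xmax -43.2 ymin -0.5
top pawl n 145 centre -67.0 21.3 size 10.3 60.8 dir deg 146.1 xmax -42.6 ymin 2.2
scene pawl n 139 centre -64.3 24.5 size 15.9 56.3 dir deg 144.5 xmax -37.9 ymin 4.1
```

The pawl is shut: its tip is at (-43, 0) in the lane frame and it points at 142–146°, as at the start. Releasing.

Call:
send_rows:
  series:
    - [0,0,0,0,0,0,0]
    - [0,0,0,0,0,0,-0.3]
    - [0,0,0,0,0,0,-0.3]
    - [0,0,0,0,0,0,-0.3]
    - [0,0,0,0,0,-0.1,-0.3]
    - [0,0,0,0,0,-0.2,-0.3]
    - [0,0,0,0,0,-0.3,-0.3]
    - [0,0,0,0,0,-0.3,-0.3]
    - [0,0,0,0.3,0,-0.3,-0.3]
    - [0,0,0,0.3,0,0,-0.3]
    - [0,0,0,0,0,0,-0.3]
    - [0,0,0,0,0,0,-0.3]

```text
time_s: 11.2
ee_pos: [0.5124, -0.2125, 0.1594]
eef_rot: [0.116, 0.993, -0.0, 0.001]
contact_force: [-0.2, 0.2, -0.5]
finger_gap: 0.654
grasp_force: 0.0
```

```bash
python3 - <<'E'
from h import *
lane(); block('top'); pawl('top'); c,T=block('wrist'); pawl('wrist'); save('w4.png',c['color'])
E
```

```text
t 11.2 tcp lane [-57.4   0.2 159.4] F lane [-0.2  0.1 -0.5] M [ 0.    0.06 -0.06] grip 0.0
top block top z 0.0704 x [-10.8  24.6] y [-15.3  20.4]
top pawl n 145 centre -67.1 21.1 size 10.3 60.8 dir deg 145.6 xmax -42.6 ymin 1.8
wrist block top z 0.07 x [-26.1  22.9] y [-16.8  18.5]
wrist pawl n 1216 centre -68.5 19.0 size 13.3 61.0 dir deg 146.2 xmax -43.0 ymin -0.2
```

View pics/w4.png

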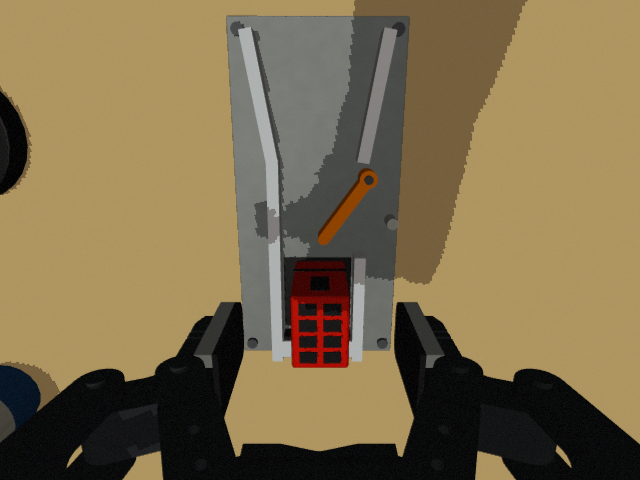

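The picture shows the block upright at (320,325) in the closed end, with the pawl shut behind it (tip at (322,241)) and the gripper clear.

```bash
python3 -c "
from h import *
print(finish_job())"
```

```text
the job is handed in; nothing more can be done
None
```

The smallest red connector stands upright in the closed end of the lane, released, with the pawl snapped shut behind it; I handed the job in at about 11 s of robot time, and no verdict came back.

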